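Fetch the weighing pan from the lidded box and hang it on the spring scale

ROBOT

A 7-joint arm with a two-finger parallel gripper is mounted at the origin on a cart in front of the work surface, level with it; the furniture and walls round the work are solid. World frame = base frame: x ahead of the robot, y to its left, z up, the work surface at z = 0. Lengths are in m, angles in rad, forces in N, time in s.
With the tool pointing down it reaches from about 0.4 to 0.85 m from the base axis. Payload 10.4 kg.
Tool frame: the origin (TCP) lies on the mounting face of the last link; the fingertips stand 173 mm ahead of it and the grasp point (between the pads) lies 155 mm ahead of it (manip.tip_extent is the distance from the TCP to the fingertips, in m); z points along the fingers, y is the line along which they close (so a half turn about z gives the same grasp; the last joint's range is limited). The gripper opens to 85 mm and grips with 20 to 120 N. Pads are 22 mm wide; open, the fingers measure 114 mm over their backs; the gripper's body (76 mm by 85 mm) begins 54 mm behind the grasp point. The pads swing forward as they close: fully open they stand 13 mm farther back than shut.
Start: joints at [-1.188, 0.332, -0.065, 1.46, 0.022, 1.35, -0.088], TCP at [0.247, 0.574, 0.405] pointing down, gripper open.
Joint ranges: [-2.6, 2.6], [-0.5, 2.12], [-1.47, 1.34], [0.16, 2.42], [-1.27, 4.41], [0.06, 2.06], [-2.6, 2.6]. Speed limits (rad/s): [2.22, 2.22, 2.79, 2.79, 3.14, 3.14, 3.14].

INTERFACE

Orientations are given as a unit quaternion [x, y, z, w].
In Python, from workcell import manip gives the robot as it stands.
- The arm moves only by the tool move_arm, never from a script. Its argument "plan" is one flat list of numbers, 7 for each row, row after row: the turn, a rotation vector about the tool's x, y, z in rad, then the shift along the tool's x, y, z in m, then the finger opening in m, from 0 to 0.0854. In form: [ax, ay, az, dx, dy, dz, gripper, ax, ay, az, dx, dy, dz, gripper, ...]. A call has 1 to 12 rows; each row is the pose to reach, as a shift and turn from the pose commanded when the call began, along the tool's axes at that moment; what a row does not reach only later rows make up. A row lasts 1/8 s, in which the tool goes at most 62.5 mm and 10.7 degrees, less where a joint would pass 70% of its speed; a pose out of reach is approached as far as the arm can. A call with a gripper value outside its range is refused whole. The fingers move at their own pace and stop on an object; "squeeze" is the grip in N (left out, the last holds). Time passes only in rows, so rows that repeat a pose let the fingers close. It gives the time, the measured TCP pose, the force, the opening and the grip force at its end, in the units of the state.
- manip.get_obs(): the state, without advancing time (a new reading comes with each control period).
- manip.camera(name): name is "scene" or "top" or "wrist"; returns a dict with "color" (480x640x3 uint8, red, green, blue), "fx", "fy", "cx", "cy" (pixels), "cam_to_world" (4x4, takes a point from camera to world coordinates); the wrist camera has in their place "mount" (4x4, takes a point from camera to tool coordinates, whose origin is the TCP and whose axes are the flange's). Camera axes: x right, y down, z forward; pixel columns grow to the right and rows downward; lengths in m; the calibration is good to about 2 mm. A picture is of the moment at which its call begins: read the wrist's pose just before it. There is no depth.
- manip.hand_in(): hands the job in; it is judged then, once.
Trained networks look in a picture, given as the dict that the camera call returned (one of the last four; its "shot" number tells which), for a name from the list of things; names that differ only in an ending like _2 or _b are one class to them, and where a whole thing is asked for, a point or a joint stands for the part that bears it (a point fixed in the world has none). Each returns a list of dicts, best first, with "conf" (0 to 1); they miss things now and then, are a little off and sometimes report something else, mostly with a low value. They report only what shows in the picture. A call takes as long as a camera call.
- manip.look_for(picture, label): "position" ([x, y, z] in m, in the coordinates of the camera as it stood for that picture, good to about 4 mm: the middle of the surface that is visible of it).
- manip.silhouettes(picture, label): "pixels" (480x640 bool, what is visible of it).
- manip.tip_of(picture, label): "position" ([x, y, z] in m, in the coordinates of the camera as it stood for that picture, good to about 4 mm: a listed point, or the origin of a listed thing).
The state is a dict: "clock": time; "joint_pos": joint angles; "joint_velocities": joint speeds; "tau": joint torques, N m; "position": TCP position; "ee_rot": TCP orientation; "ft_force": force on the tool from outside, world axes, zero at the start; "torque": the same for the moment, N m; "grip_width": opening from 0.0 (shut) to 1.0 (fully open); "grasp_force": force on a finger pad.
Only numpy, scipy, OpenCV 4.12 (cv2) and the standard library are available. Lean on these libraries where they do the work, as an engineer would, in place of code of your own. Each camera call takes 0.05 s, during which the arm holds its last target. There are 200 camera calls.

TASK

Lift the wooden box's lid by its knob all the way back until it rests on its stop and stays open by itself, take the steel weighing pan out of the box by its wooden grip and hang it by its wire bail on the hook of the spring scale. Let go, wait until the scale has stopped bobbing and the pan hangs still, and only then shut the box again. Leave the jar in the box and the shaker and jar beside the scale standing where they are.

Things in the scene. Friction and masses are not known exactly. Their poses are not given: they have to be found in the camera images.
- box: Plain wooden storage box, fixed, 170 (x) x 232 (y) x 132 mm high, walls and floor 8 mm, closed by a 12 mm wooden lid (outer face 145 mm above the counter). Origin: centre of its underside, z up; front is -x, the lid is hinged along the top of the +x side. The pan stands on its floor in the -y half, a spice jar in the +y half.
- lid_hinge (a point): Middle of the hinge line, on the top back edge of the box, 132 mm up and 85 mm behind the box's centre; the line runs along the box's y. This frame turns with the lid; lid shut, it is parallel to the box's frame. The lid is 176 mm deep from this line to its front edge and 236 mm wide. A wall stands 15 to 20 cm behind it.
- lid_knob (a point): Centre of the barrel of the turned wooden knob near the lid's front edge: 30 mm diameter, barrel 25 mm long, neck below it 18 mm thick. It is 150 mm from the hinge line along the lid, 30 mm above the lid's outer face, 42.5 mm from the hinge line along the lid's normal. Turns with the lid: x towards the hinge, y along the hinge, z out of the outer face (up when shut).
- lid (a joint): Opening angle of the lid (rad): 0 shut, 1.9 leaning back on its stop. Soft-close hinge: let go before it is upright (about 1.4) the lid sinks shut by itself, gently, in 1 to 4 s; beyond upright it falls back on the stop. So it closes when pushed forward past upright from behind. Lid about 0.3 kg.
- pan: Weighing pan: round steel dish, 104 mm diameter, 24 mm high, with a rigid 7 mm wire bail in its y-z plane (uprights about 48 mm either side of the middle, top a shallow peak at the centre, 78 mm up) and a wooden grip block on the peak. Origin: centre of the dish's underside, z up. 0.2 to 0.33 kg.
- pan_grip (a point): Grasp centre of the pan, inside its wooden grip block, which is 26 (x) x 30 (y) x 38 mm high; 100 mm above the pan's underside, 18 mm below the block's top. The bail wire meets the block at its lower end, 20 mm below this point, on the +y and -y sides. Axes as pan.
- pan_eye (a point): The point of the pan that rests on the hook: underside of the bail's peak, 25.5 mm straight below pan_grip. From it down to the dish's rim the bail is open, 50 mm high and 90 mm wide (along the pan's y).
- hook_seat (a point): Where a bail rests: top of the 8 mm rod at the hook's lowest point, 175 mm up when unloaded. +x points back to the column (face 120 mm away), z up. The rod comes forward from the column 12 mm above the seat, dips to the seat, and its front tip (up to 26 mm in front, -x) turns up 18 mm above the seat. A bail, wire along y, goes over the tip from the front, then down.
- hook (a joint): How far the sprung hook has dipped (m): 0 unloaded, at most 0.05. Spring 90 N/m: the hanging pan pulls it down 20 to 35 mm, bobbing for a second or two.
- scale: Spring scale, fixed: grey base plate 200 x 120 x 18 mm and a grey column at its +x end (30 x 50 mm, top 278 mm up) that carries the sprung hook. Origin on the counter, 40 mm behind (+x of) the hook seat; z up.
- jar_in_box: Small closed spice jar, 45 mm diameter, 105 mm high, standing in the box beside the pan; bystander. Origin: centre of its underside.
- shaker: Salt shaker, 44 mm diameter, 90 mm high, standing beside the scale on its -y side; bystander. Origin: centre of its underside.
- spice_jar: Closed spice jar, 46 mm diameter, 106 mm high, standing beside the scale on its +y side; bystander. Origin: centre of its underside.

How it is judged:
By the outcome, as a careful person would: the job done as asked, in the order asked, and still so for the second after the job is handed in, with the robot touching nothing.
It also fails if it takes over 69 s, if anything falls off the work surface, if the arm or the gripper's body presses on something with over 40 N, if the wrist force passes 120 N, or if a joint passes its speed limit or range.

## Working session

There is one attempt and no reset: what is moved stays moved. The work goes in short steps, Python scripts to look and compute and a tool call to move; the robot and the scene stay as the last step left them, time stands still between calls to the robot, and variables do not carry over. Pictures are saved under pics/ and viewed, at most 13 in all, crops included, and the job is handed in when it is done.

Besides the shell and the picture viewer there is one more tool, called after "Call:" as a command line: name --argument value ..., lists and objects as JSON in quotes. move_arm: Moves the arm, as the interface text tells. Its arguments: {"type":"object","properties":{"plan":{"type":"array","items":{"type":"number"}},"squeeze":{"type":"number"}},"required":["plan"]}

```bash
ls; mkdir -p pics; cat > h.py <<'E'
import numpy as np, cv2
from scipy.spatial.transform import Rotation as R
from workcell import manip
def T(o=None):
    o=o or manip.get_obs(); M=np.eye(4); M[:3,:3]=R.from_quat(o["ee_rot"]).as_matrix(); M[:3,3]=o["position"]; return M
def shot(n):
    t=T(); p=manip.camera(n)
    return p,(t@np.array(p["mount"]) if n=="wrist" else np.array(p["cam_to_world"]))
def w(C,x): return (C@np.r_[x,1])[:3]
def rows(targets):  # targets: list of (pos, Rot)-> from current pose
    t=T(); r0=R.from_matrix(t[:3,:3])
    for p,r in targets:
        print(np.round((r0.inv()*r).as_rotvec(),3), np.round(r0.inv().apply(np.array(p)-t[:3,3]),4))
E
python3 - <<'E'
from h import *
o=manip.get_obs(); print(o)
ims=[]
for n in ["scene","top"]:
    p,C=shot(n); ims.append(p["color"])
    for l in ["lid_hinge","lid_knob","box","hook_seat","scale","shaker","spice_jar"]:
        for d in manip.tip_of(p,l)[:1]: print(n,l,np.round(w(C,d["position"]),4),round(d["conf"],2))
    cv2.imwrite(f"pics/{n}0.png",p["color"][:,:,::-1])
E
```

```text
pics
{'clock': 0.0, 'joint_pos': array([-1.18758834,  0.33284868, -0.06468285,  1.46094271,  0.02156374,
        1.3498976 , -0.08852661]), 'joint_velocities': array([ 1.18415017e-04, -1.37511867e-03,  2.39561445e-04, -8.21083165e-04,
       -6.79758697e-05, -5.04291245e-04, -7.24347228e-05]), 'tau': array([-1.91066820e-04, -6.25437355e+01,  4.91072831e-02, -3.91617322e+01,
        1.62509020e-02,  9.71442409e-03, -1.27015326e-05]), 'position': array([0.24667098, 0.57411894, 0.40392953]), 'ee_rot': array([ 2.01529125e-01,  9.79482271e-01, -6.90391442e-04, -1.23637687e-04]), 'ft_force': array([ 0.52617319, -0.34568657,  0.23877006]), 'torque': array([-0.0059842 , -0.0620806 , -0.01815586]), 'grasp_force': 0.0, 'grip_width': 0.9975165668492768}
scene lid_hinge [ 0.5729 -0.1859  0.131 ] 0.59
scene lid_knob [ 0.4227 -0.1559  0.1758] 0.93
scene box [ 0.487  -0.1756 -0.0012] 0.84
scene hook_seat [ 0.4894 -0.1758 -0.0038] 0.69
scene scale [ 0.5024  0.1861 -0.002 ] 0.66
scene shaker [0.5477 0.0751 0.0006] 0.86
scene spice_jar [ 0.5161  0.3005 -0.0029] 0.96
top lid_hinge [ 0.5667 -0.1783  0.1338] 0.97
top lid_knob [ 0.4234 -0.1539  0.1729] 0.56
top box [ 0.4817 -0.1662  0.0006] 0.56
top hook_seat [0.4596 0.1862 0.1738] 0.64
top scale [0.5029 0.1843 0.0007] 0.79
top shaker [ 5.466e-01  8.310e-02 -2.000e-04] 0.78
top spice_jar [ 0.5128  0.2977 -0.0046] 0.77
```

View pics/scene0.png

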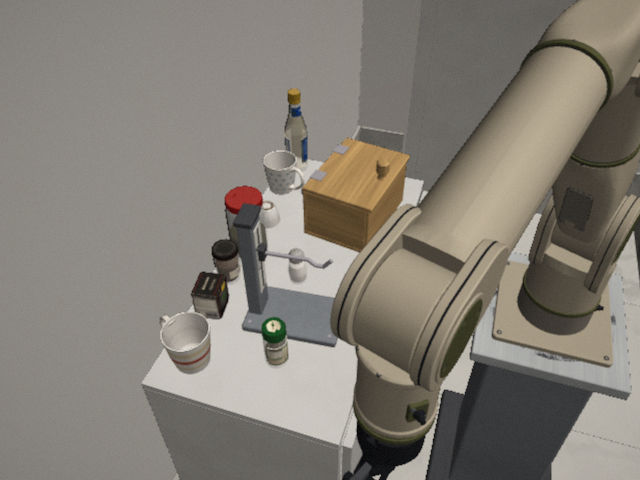

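View pics/top0.png

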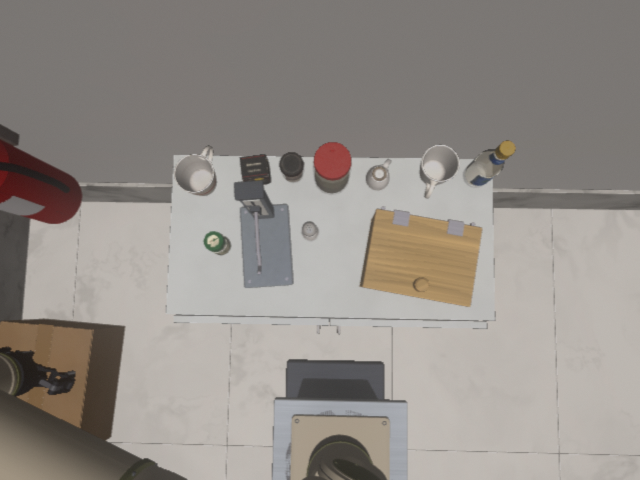

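The scene view shows the box at about (355,190) with its knob at (383,167), and the scale at about (290,290). The top view shows the lid turned about -9° with its knob at (421,285), and the scale plate at (266,246), nearly square to the counter.

```bash
python3 - <<'E'
from h import *
p,C=shot("top")
def plane(u,v,z):
    d=C[:3,:3]@np.array([(u-p["cx"])/p["fx"],(v-p["cy"])/p["fy"],1]); return C[:3,3]+d*(z-C[2,3])/d[2]
for l,z in [("lid",.145),("scale",.018)]:
    s=manip.silhouettes(p,l)
    if not s: print(l,"none"); continue
    m=s[0]["pixels"].astype(np.uint8)
    c=max(cv2.findContours(m,0,1)[0],key=cv2.contourArea)
    q=np.array([plane(*x[0],z)[:2] for x in c],np.float32)
    print(l,s[0]["conf"],cv2.minAreaRect(q), np.round(cv2.boxPoints(cv2.minAreaRect(q)),3).tolist())
for n,(u,v) in dict(a=(241,208),b=(246,288),c=(293,285)).items(): print(n,plane(u,v,.018))
r=R.from_euler('z',-9.5,degrees=True)*R.from_euler('x',180,degrees=True)
r2=R.from_euler('z',170.5,degrees=True)*R.from_euler('x',180,degrees=True)
for q in(r,r2):
  rows([([.40,.28,.47],q),([.42,-.154,.45],q)])
E
```

```text
lid 0.64 ((0.4844484329223633, -0.16725175082683563), (0.23601743578910828, 0.18159469962120056), 80.49738311767578) [[0.375, -0.26899999380111694], [0.5550000071525574, -0.29899999499320984], [0.5929999947547913, -0.06599999964237213], [0.414000004529953, -0.035999998450279236]]
scale 0.88 ((0.5475826263427734, 0.19246453046798706), (0.2675568461418152, 0.12879887223243713), 8.39694595336914) [[0.4059999883174896, 0.2370000034570694], [0.42500001192092896, 0.10899999737739563], [0.6890000104904175, 0.14800000190734863], [0.6710000038146973, 0.2759999930858612]]
a [0.60631888 0.25231797 0.018     ]
b [0.41097631 0.23336603 0.018     ]
c [0.42030767 0.12014503 0.018     ]
[-0.    -0.     2.902] [-0.257  -0.2098 -0.0653]
[-0.    -0.     2.902] [-0.4467 -0.6007 -0.0454]
[ 0.   -0.   -0.24] [-0.257  -0.2098 -0.0653]
[ 0.   -0.   -0.24] [-0.4467 -0.6007 -0.0454]
```

Call:
move_arm --plan '[0,0,-0.24,-0.257,-0.21,-0.065,0.085,0,0,-0.24,-0.257,-0.21,-0.065,0.085,0,0,-0.24,-0.257,-0.21,-0.065,0.085,0,0,-0.24,-0.257,-0.21,-0.065,0.085,0,0,-0.24,-0.257,-0.21,-0.065,0.085,0,0,-0.24,-0.257,-0.21,-0.065,0.085,0,0,-0.24,-0.447,-0.6,-0.045,0.085,0,0,-0.24,-0.447,-0.6,-0.045,0.085,0,0,-0.24,-0.447,-0.6,-0.045,0.085,0,0,-0.24,-0.447,-0.6,-0.045,0.085,0,0,-0.24,-0.447,-0.6,-0.045,0.085,0,0,-0.24,-0.447,-0.6,-0.045,0.085]'

```text
clock: 2.45
position: [0.4173, -0.0965, 0.4527]
ee_rot: [0.083, 0.997, 0.0, 0.001]
ft_force: [1.7, 0.3, -0.2]
grip_width: 0.992
grasp_force: 0.0
```

Call:
move_arm --plan '[0,0,0,0,0,0,0.06,0,0,0,0,0,0,0.06]'

```text
clock: 2.7
position: [0.4177, -0.094, 0.4525]
ee_rot: [0.083, 0.997, 0.0, 0.0]
ft_force: [0.2, 0.2, -0.7]
grip_width: 0.704
grasp_force: 0.0
```

```bash
python3 - <<'E'
from h import *
o=manip.get_obs(); print(o["clock"],o["position"],o["joint_pos"],R.from_quat(o["ee_rot"]).as_matrix().round(3).tolist())
p,C=shot("wrist"); print(np.round(p["mount"],3).tolist())
cv2.imwrite("pics/w1.png",p["color"][:,:,::-1])
for d in manip.tip_of(p,"lid_knob")[:2]: print(w(C,d["position"]),d["conf"])
for d in manip.look_for(p,"lid_knob")[:2]: print(w(C,d["position"]),d["conf"])
E
```

```text
2.7 [ 0.41771331 -0.09395062  0.45248678] [-0.50337555 -0.19566138  0.54623659  1.89023843  0.10178625  1.419704
  1.42394453] [[-0.986, 0.165, 0.0], [0.165, 0.986, 0.001], [-0.0, 0.001, -1.0]]
[[0.0, -0.964, -0.267, 0.067], [1.0, 0.0, 0.001, -0.001], [-0.001, -0.267, 0.964, 0.031], [0.0, 0.0, 0.0, 1.0]]
[ 0.4171473  -0.16163253  0.17616432] 0.78
[ 4.86311756e-01 -1.67624842e-01 -4.43874153e-05] 0.62
[ 0.45062168 -0.14843681  0.14468038] 0.97
```

View pics/w1.png

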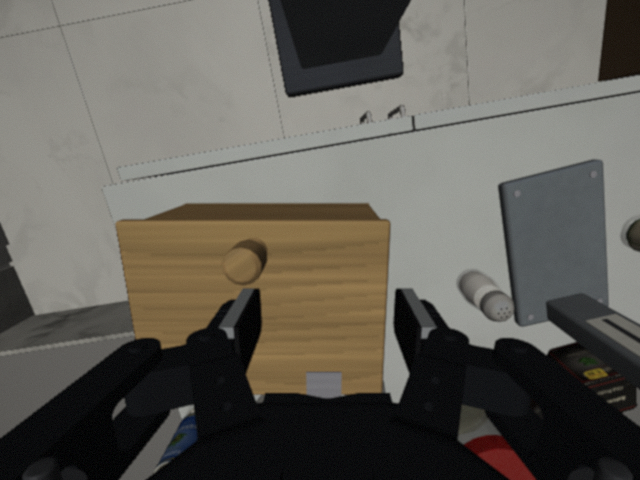

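The wrist view shows the knob's top at (241,265) and the lid's edges aligned with the gripper.

```bash
cat >> h.py <<'E'
def ray(p,C,u,v,z):
    d=C[:3,:3]@np.array([(u-p["cx"])/p["fx"],(v-p["cy"])/p["fy"],1]); return C[:3,3]+d*(z-C[2,3])/d[2]
def down(deg): return R.from_euler('z',180+deg,degrees=True)*R.from_euler('x',180,degrees=True)
E
python3 - <<'E'
from h import *
p,C=shot("wrist")
k=ray(p,C,241,265,.1875); print(k)
for u,v in [(118,222),(390,222),(384,392)]: print(ray(p,C,u,v,.145))
k[2]=.175
q=down(-9.5)
rows([([k[0],k[1],.42],q),([k[0],k[1],.330],q)])
E
```

```text
[ 0.4215319  -0.15915857  0.1875    ]
[ 0.37978922 -0.26669887  0.145     ]
[ 0.41718995 -0.03980785  0.145     ]
[ 0.58549058 -0.06481463  0.145     ]
[-0.    -0.     0.002] [-0.0143 -0.0645  0.0324]
[-0.    -0.     0.002] [-0.0143 -0.0645  0.1224]
```

Call:
move_arm --plan '[0,0,0,-0.014,-0.064,0.03,0.06,0,0,0,-0.014,-0.064,0.03,0.06,0,0,0,-0.014,-0.064,0.09,0.06,0,0,0,-0.014,-0.064,0.122,0.06,0,0,0,-0.014,-0.064,0.122,0.06,0,0,0,-0.014,-0.064,0.122,0.06,0,0,0,-0.014,-0.064,0.122,0.02,0,0,0,-0.014,-0.064,0.122,0.02,0,0,0,-0.014,-0.064,0.122,0.02,0,0,0,-0.014,-0.064,0.122,0.02]' --squeeze 25

```text
clock: 4.15
position: [0.4215, -0.1595, 0.3316]
ee_rot: [0.083, 0.997, 0.001, 0.001]
ft_force: [-1.1, 3.1, 7.8]
grip_width: 0.343
grasp_force: 24.2
```

```bash
python3 - <<'E'
from h import *
t=T(); g=t[:3,3]-[0,0,.155]; print(g, manip.get_obs()["grip_width"])
u=np.array([np.cos(np.radians(9.5)),-np.sin(np.radians(9.5)),0])
h=g+.15*u; h[2]=.132; print("hinge",h)
q=down(-9.5); L=[]
for th in np.arange(0,1.9,.15).tolist()+[1.87]:
    kx=-.15*np.cos(th)+.0425*np.sin(th); kz=.15*np.sin(th)+.0425*np.cos(th)
    P=h+u*kx; P[2]=g[2]+kz-.0425; print(round(th,2),end=' '); rows([(P+[0,0,.155],q)])
E
```

```text
[ 0.42149087 -0.15947772  0.17662376] 0.3425563085538384
hinge [ 0.56943371 -0.18423486  0.132     ]
0.0 [0.001 0.002 0.   ] [-0.  0.  0.]
0.15 [0.001 0.002 0.   ] [-0.0081  0.     -0.0219]
0.3 [0.001 0.002 0.   ] [-0.0193  0.     -0.0424]
0.45 [0.001 0.002 0.   ] [-0.0335  0.0001 -0.061 ]
0.6 [0.001 0.002 0.   ] [-0.0503  0.0001 -0.0772]
0.75 [0.001 0.002 0.   ] [-0.0694  0.0001 -0.0907]
0.9 [0.001 0.002 0.   ] [-9.020e-02  1.000e-04 -1.013e-01]
1.05 [0.001 0.002 0.   ] [-1.124e-01  1.000e-04 -1.086e-01]
1.2 [0.001 0.002 0.   ] [-1.355e-01  1.000e-04 -1.125e-01]
1.35 [0.001 0.002 0.   ] [-1.588e-01  1.000e-04 -1.129e-01]
1.5 [0.001 0.002 0.   ] [-1.820e-01  1.000e-04 -1.098e-01]
1.65 [0.001 0.002 0.   ] [-2.044e-01  1.000e-04 -1.033e-01]
1.8 [0.001 0.002 0.   ] [-0.2256  0.     -0.0935]
1.87 [0.001 0.002 0.   ] [-0.235   0.     -0.0879]
```

Call:
move_arm --plan '[0,0,0,-0.004,0,-0.011,0.02,0,0,0,-0.008,0,-0.022,0.02,0,0,0,-0.013,0,-0.032,0.02,0,0,0,-0.019,0,-0.042,0.02,0,0,0,-0.033,0,-0.061,0.02,0,0,0,-0.05,0,-0.077,0.02]'

```text
clock: 4.9
position: [0.4705, -0.1676, 0.4081]
ee_rot: [0.082, 0.997, 0.001, -0.001]
ft_force: [0.7, 4.4, -6.8]
grip_width: 0.342
grasp_force: 25.7
```

Call:
move_arm --plan '[0,0,0,-0.019,0,-0.0135,0.02,0,0,0,-0.04,0,-0.024,0.02,0,0,0,-0.062,0,-0.0315,0.02,0,0,0,-0.0855,0,-0.0355,0.02,0,0,0,-0.109,0,-0.036,0.02,0,0,0,-0.132,0,-0.033,0.02,0,0,0,-0.154,0,-0.026,0.02,0,0,0,-0.1755,0,-0.0165,0.02,0,0,0,-0.1755,0,-0.0165,0.02]'

```text
clock: 6.02
position: [0.6454, -0.1964, 0.4244]
ee_rot: [0.082, 0.997, -0.001, 0.001]
ft_force: [2.8, 3.6, 3.8]
grip_width: 0.34
grasp_force: 25.2
```

Call:
move_arm --plan '[0,0,0,-0.0095,0,0.0055,0.02,0,0,0,-0.0095,0,0.0055,0.02,0,0,0,-0.0095,0,0.0055,0.06,0,0,0,-0.0095,0,0.0055,0.06,0,0,0,-0.0095,0,0.0055,0.06,0,0,0,-0.0095,0,-0.05,0.06,0,0,0,-0.0095,0,-0.1,0.06,0,0,0,0.05,0,-0.11,0.06,0,0,0,0.11,0,-0.11,0.06,0,0,0,0.17,0,-0.11,0.06,0,0,0,0.2,0,-0.11,0.06,0,0,0,0.2,0,-0.11,0.06]'

```text
clock: 7.52
position: [0.4443, -0.1646, 0.5346]
ee_rot: [0.083, 0.997, 0.002, 0.001]
ft_force: [0.4, 0.2, 0.5]
grip_width: 0.7
grasp_force: 0.0
```

```bash
python3 - <<'E'
from h import *
o=manip.get_obs(); print(o["clock"],o["position"],o["joint_pos"])
for n in("wrist","top"):
  p,C=shot(n); cv2.imwrite(f"pics/{n}2.png",p["color"][:,:,::-1])
  for l in("pan_grip","pan","pan_eye","jar_in_box","lid_knob"):
    for d in manip.tip_of(p,l)[:1]: print(n,l,w(C,d["position"]).round(4),round(d["conf"],2))
E
```

```text
7.525 [ 0.44432472 -0.16463618  0.53463116] [-0.53187747 -0.11019644  0.7359745   1.64851558  0.07057838  1.57302064
  1.60654197]
wrist pan_grip [ 0.4881 -0.2089  0.106 ] 0.55
wrist pan [ 0.4864 -0.2098  0.0024] 0.8
wrist pan_eye [ 0.4839 -0.2129  0.0818] 0.62
wrist jar_in_box [ 0.5149 -0.0946  0.0061] 0.91
top pan_grip [ 0.4858 -0.2084  0.108 ] 0.6
top pan [ 0.4859 -0.2078  0.0073] 0.74
top jar_in_box [ 0.5076 -0.089   0.0089] 0.86
top lid_knob [ 0.6566 -0.1944  0.2561] 0.91
```

View pics/wrist2.png

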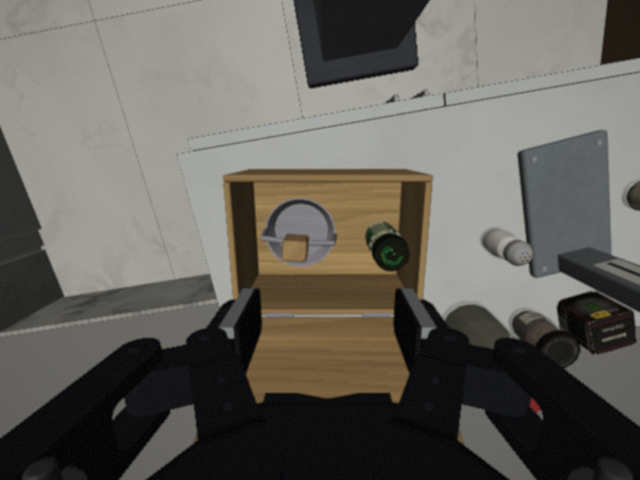

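View pics/top2.png

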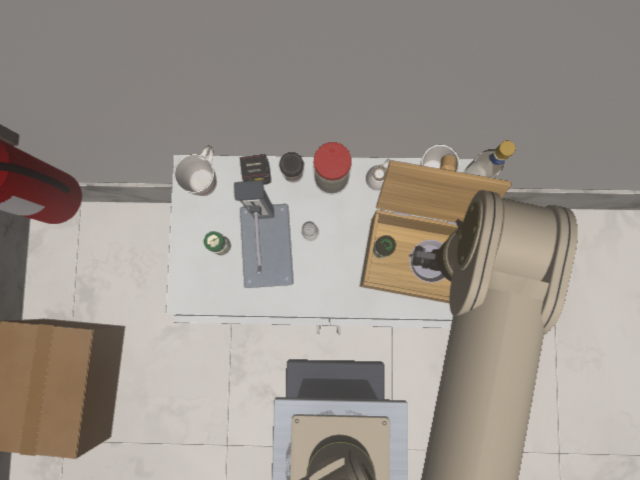

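The wrist view shows the pan in the box with its grip block at (296,246) and the jar's green lid at (392,257). The top view shows the lid leaning back, knob at (449,160).

Call:
move_arm --plan '[0,0,0,-0.025,-0.018,0.055,0.06,0,0,0,-0.04,-0.036,0.1,0.06,0,0,0,-0.04,-0.036,0.115,0.06,0,0,0,-0.04,-0.036,0.115,0.06]'

```text
clock: 8.62
position: [0.4796, -0.2057, 0.4186]
ee_rot: [0.083, 0.997, -0.0, -0.001]
ft_force: [1.3, -0.3, 0.5]
grip_width: 0.705
grasp_force: 0.0
```

```bash
python3 - <<'E'
from h import *
o=manip.get_obs(); print(o["clock"],o["position"])
p,C=shot("wrist"); 
for l in("pan_grip","pan","pan_eye"):
    for d in manip.tip_of(p,l)[:1]:
        x=np.array(d["position"]); print(l,w(C,x).round(4),round(d["conf"],2), p["fx"]*x[0]/x[2]+p["cx"],p["fy"]*x[1]/x[2]+p["cy"])
im=p["color"][100:400,170:470,::-1]; cv2.imwrite("pics/w3.png",cv2.resize(im,(600,600),interpolation=2))
E
```

```text
8.625 [ 0.47958012 -0.20566155  0.41861594]
pan_grip [ 0.487  -0.2066  0.1074] 0.57 328.31213662479075 240.5613388870201
pan [ 0.485  -0.2089  0.003 ] 0.58 325.7973189956019 216.54679481540512
pan_eye [ 0.4844 -0.2111  0.0831] 0.84 323.0108894413242 232.09133851149357
```

View pics/w3.png

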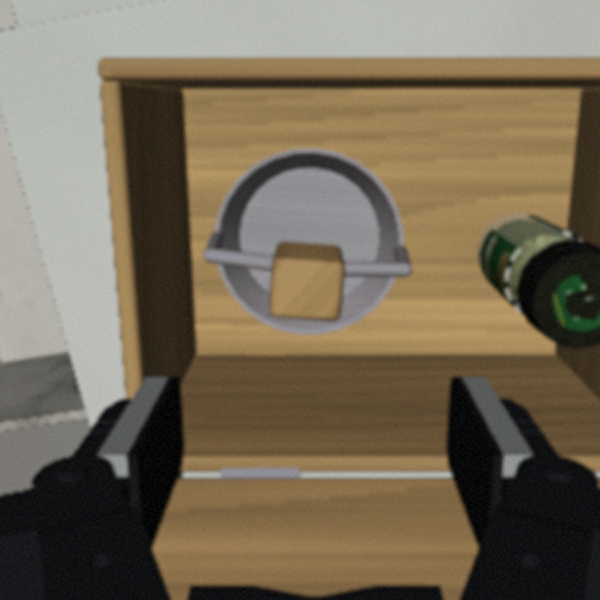

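The crop shows the grip block's top centred at crop (306,289), with the bail tilted about 4° relative to the gripper.

```bash
python3 - <<'E'
from h import *
p,C=shot("wrist")
k=ray(p,C,170+306/2,100+287/2,.126); print(k)
a,b=[ray(p,C,170+u/2,100+v/2,.07) for u,v in((208,255),(410,268))]; print(a,b,(a+b)/2,np.degrees(np.arctan2(-(b-a)[0],(b-a)[1])))
g=(k[:2]+[.4865,-.2075])/2; print(g)
q=down(-13.5)
rows([([*g,.34],q),([*g,.112+.155],q)])
E
```

```text
[ 0.48586534 -0.2107272   0.126     ]
[ 0.47713443 -0.2586247   0.07      ] [ 0.49995289 -0.16165674  0.07      ] [ 0.48854366 -0.21014072  0.07      ] -13.241907296575368
[ 0.48618267 -0.2091136 ]
[0.001 0.002 0.071] [-0.0066 -0.0022  0.0803]
[0.001 0.002 0.071] [-0.0064 -0.0023  0.1533]
```

Call:
move_arm --plan '[0,0,0.07,-0.0065,-0.002,0.06,0.06,0,0,0.07,-0.0065,-0.002,0.11,0.06,0,0,0.07,-0.0065,-0.002,0.14,0.06,0,0,0.07,-0.0065,-0.002,0.153,0.06,0,0,0.07,-0.0065,-0.002,0.153,0.06,0,0,0.07,-0.0065,-0.002,0.153,0.02,0,0,0.07,-0.0065,-0.002,0.153,0.02,0,0,0.07,-0.0065,-0.002,0.153,0.02,0,0,0.07,-0.0065,-0.002,0.153,0.02]' --squeeze 60

```text
clock: 10.0
position: [0.4863, -0.2095, 0.2672]
ee_rot: [0.118, 0.993, 0.0, 0.001]
ft_force: [-0.7, -0.4, 7.2]
grip_width: 0.342
grasp_force: 62.3
```

Call:
move_arm --plan '[0,0,0,0,0,-0.03,0.02,0,0,0,0,0,-0.08,0.02,0,0,0,0,0,-0.13,0.02,0,0,0,0,0,-0.175,0.02,0,0,0,0,0,-0.185,0.02,0,0,0,0,0,-0.185,0.02]'

```text
clock: 10.75
position: [0.4856, -0.209, 0.4506]
ee_rot: [0.117, 0.993, 0.0, 0.0]
ft_force: [0.7, 0.5, -2.6]
grip_width: 0.347
grasp_force: 61.0
```

```bash
python3 - <<'E'
from h import *
o=manip.get_obs(); print(o["clock"],o["position"],o["ft_force"])
for n in("top","scene"):
  p,C=shot(n)
  for l in("hook_seat","scale","pan_eye","pan"):
    for d in manip.tip_of(p,l)[:2]: print(n,l,w(C,d["position"]).round(4),round(d["conf"],2))
  if n=="top":
    cv2.imwrite("pics/t4.png",cv2.resize(p["color"][170:310,200:320,::-1],None,fx=4,fy=4,interpolation=2))
q=down(5)
rows([([.41,-.05,.46],q),([.40,.178,.45],q)])
E
```

```text
10.75 [ 0.48562986 -0.20901501  0.45063094] [ 0.73958953  0.47016279 -2.55405072]
top hook_seat [ 0.5101  0.2984 -0.0071] 0.62
top hook_seat [0.4556 0.1858 0.1744] 0.52
top scale [ 5.022e-01  1.858e-01 -1.000e-04] 0.78
top pan_eye [ 0.4866 -0.2056  0.2645] 0.92
top pan_eye [ 0.502   0.1852 -0.0009] 0.31
top pan [ 0.4868 -0.2072  0.1902] 0.88
scene hook_seat [0.4643 0.1779 0.1765] 0.63
scene scale [ 0.5008  0.186  -0.003 ] 0.69
scene scale [0.5184 0.3029 0.0035] 0.43
scene pan_eye [ 0.4831 -0.2082  0.2677] 0.69
scene pan [ 0.4835 -0.2099  0.2658] 0.74
scene pan [ 0.4789 -0.2062  0.1883] 0.6
[ 0.    -0.    -0.323] [ 0.1108  0.137  -0.0093]
[ 0.    -0.    -0.323] [0.1738 0.3564 0.0007]
```

View pics/t4.png

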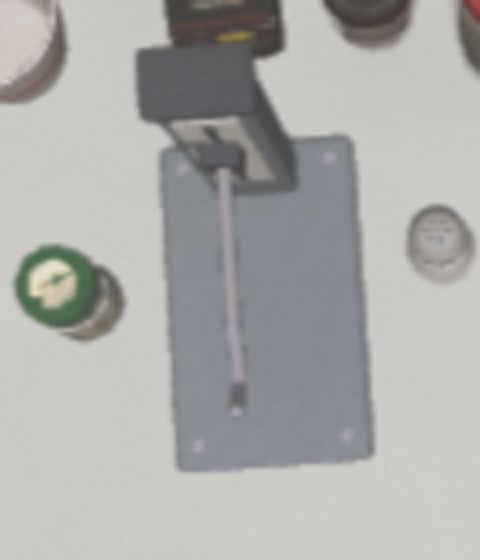

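The crop shows the hook rod running from (223,170) to its tip at (238,410), with the shaker and jar well clear on either side.

Call:
move_arm --plan '[0,0,-0.08,0.05,0.03,-0.01,0.02,0,0,-0.16,0.09,0.075,-0.01,0.02,0,0,-0.24,0.11,0.137,-0.01,0.02,0,0,-0.32,0.125,0.19,-0.008,0.02,0,0,-0.32,0.14,0.245,-0.005,0.02,0,0,-0.32,0.155,0.3,0,0.02,0,0,-0.32,0.17,0.34,0,0.02,0,0,-0.32,0.174,0.356,0,0.02,0,0,-0.32,0.174,0.356,0,0.02,0,0,-0.32,0.174,0.356,0,0.02,0,0,-0.32,0.174,0.356,0,0.02,0,0,-0.32,0.174,0.356,0,0.02]'

```text
clock: 12.75
position: [0.3999, 0.1769, 0.4511]
ee_rot: [-0.041, 0.999, 0.0, 0.0]
ft_force: [0.2, -0.8, -2.7]
grip_width: 0.341
grasp_force: 61.4
```

```bash
python3 - <<'E'
from h import *
p,C=shot("top")
tip=ray(p,C,259.5,272.5,.193); back=ray(p,C,200+223/4,170+172/4,.187)
print("tip",tip,"back",back,"yaw",np.degrees(np.arctan2(*(back-tip)[[1,0]])))
o=manip.get_obs(); print(o["clock"],o["position"],np.degrees(np.arctan2(T()[1,0],T()[0,0])))
p,C=shot("wrist"); cv2.imwrite("pics/w5.png",p["color"][:,:,::-1])
for l in("hook_seat","pan_eye"):
    for d in manip.tip_of(p,l)[:2]: print(l,w(C,d["position"]).round(4),round(d["conf"],2))
E
```

```text
tip [0.43897878 0.1797391  0.193     ] back [0.56527531 0.19239234 0.187     ] yaw 5.721184643613588
12.8 [0.3998402  0.17709822 0.45105562] -175.23087442999537
pan_eye [0.3992 0.1754 0.2686] 0.76
```

View pics/w5.png

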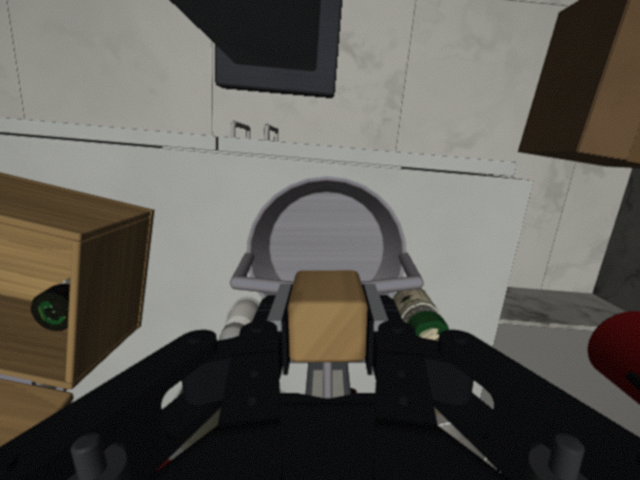

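The wrist view shows the pan held straight, with the hook rod directly behind the block at (327,380). The rear of the dish overlaps the hook tip, so I'll back off before lowering.

Call:
move_arm --plan '[0,0,0,0.028,0,0,0.02,0,0,0,0.028,0,0,0.02,0,0,0,0.028,0,0,0.02]'

```text
clock: 13.32
position: [0.3721, 0.1753, 0.4511]
ee_rot: [-0.042, 0.999, 0.0, 0.0]
ft_force: [-0.2, 0.3, -2.0]
grip_width: 0.34
grasp_force: 61.4
```

Call:
move_arm --plan '[0,0,0,0,0,0.03,0.02,0,0,0,0,0,0.059,0.02,0,0,0,0,0,0.059,0.02,0,0,0,0,0,0.059,0.02]'

```text
clock: 13.82
position: [0.3724, 0.1755, 0.393]
ee_rot: [-0.042, 0.999, 0.0, 0.0]
ft_force: [-0.3, -0.6, -2.5]
grip_width: 0.341
grasp_force: 61.3
```

Call:
move_arm --plan '[0,0,0,-0.02,0,0,0.02,0,0,0,-0.04,-0.001,0,0.02,0,0,0,-0.055,-0.001,0,0.02,0,0,0,-0.07,-0.001,0,0.02,0,0,0,-0.082,-0.001,0,0.02,0,0,0,-0.091,-0.001,0,0.02,0,0,0,-0.091,-0.001,0,0.02,0,0,0,-0.091,-0.001,0,0.02]'

```text
clock: 14.82
position: [0.4623, 0.182, 0.3919]
ee_rot: [-0.042, 0.999, 0.0, -0.0]
ft_force: [-0.2, -1.1, -2.7]
grip_width: 0.341
grasp_force: 61.4
```

```bash
python3 - <<'E'
from h import *
o=manip.get_obs(); print(o["clock"],o["position"],o["ft_force"])
p,C=shot("scene"); cv2.imwrite("pics/s6.png",cv2.resize(p["color"][160:400,140:440,::-1],None,fx=2.5,fy=2.5,interpolation=2))
for n in ("scene","top"):
  if n!="scene": p,C=shot(n)
  for l in("hook_seat","pan_eye","pan_grip"):
    for d in manip.tip_of(p,l)[:1]: print(n,l,w(C,d["position"]).round(4),round(d["conf"],2))
E
```

```text
14.825 [0.46232274 0.18198396 0.39187077] [-0.19800429 -1.06899015 -2.69316781]
scene hook_seat [0.5495 0.0752 0.0035] 0.73
scene pan_eye [0.4595 0.1829 0.2074] 0.73
scene pan_grip [0.4561 0.1784 0.2299] 0.84
```

View pics/s6.png

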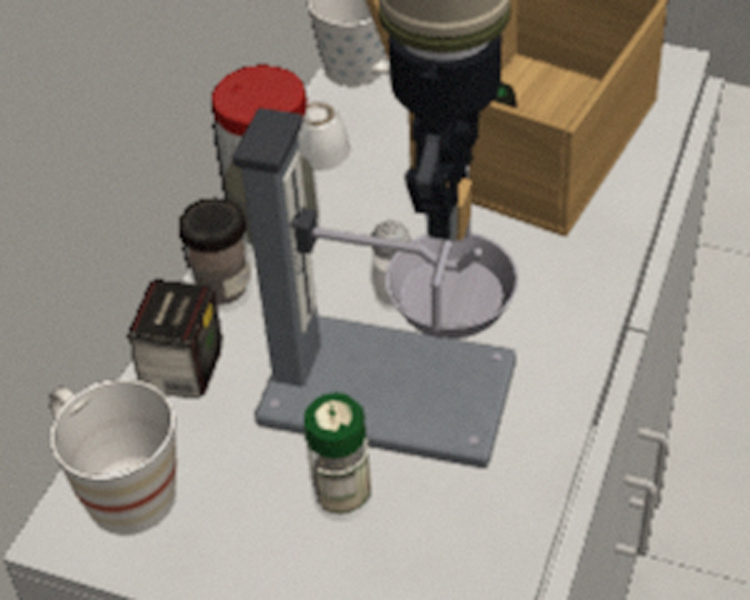

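The crop shows the hook rod passing through the bail, with its tip just in front of it at about (460,262).

Call:
move_arm --plan '[0,0,0,0,0,0.01,0.02,0,0,0,0,0,0.02,0.02,0,0,0,0,0,0.03,0.02,0,0,0,0,0,0.038,0.02,0,0,0,0,0,0.045,0.02,0,0,0,0,0,0.05,0.02,0,0,0,0,0,0.055,0.02,0,0,0,0,0,0.055,0.02,0,0,0,0,0,0.055,0.02,0,0,0,0,0,0.055,0.02]'

```text
clock: 16.48
position: [0.4627, 0.182, 0.3372]
ee_rot: [-0.042, 0.999, 0.0, 0.0]
ft_force: [1.2, 0.3, -0.3]
grip_width: 0.342
grasp_force: 61.6
```

Call:
move_arm --plan '[0,0,0,0,0,0.002,0.045,0,0,0,0,0,0.002,0.06,0,0,0,0,0,0.002,0.06,0,0,0,0,0,0.002,0.06,0,0,0,0,0,-0.02,0.06,0,0,0,0,0,-0.06,0.06,0,0,0,0,0,-0.11,0.06,0,0,0,0,0,-0.11,0.06]'

```text
clock: 17.48
position: [0.4632, 0.182, 0.4507]
ee_rot: [-0.042, 0.999, 0.002, 0.003]
ft_force: [0.3, -0.3, 0.3]
grip_width: 0.699
grasp_force: 0.0
```

```bash
python3 - <<'E'
from h import *
o=manip.get_obs(); print(o["clock"],o["position"],o["ft_force"])
for n in ("scene","wrist"):
  p,C=shot(n)
  for l in("pan","pan_eye","pan_grip"):
    for d in manip.tip_of(p,l)[:1]: print(n,l,w(C,d["position"]).round(4),round(d["conf"],2))
  if n=="scene": cv2.imwrite("pics/s7.png",cv2.resize(p["color"][100:400,140:440,::-1],None,fx=2,fy=2,interpolation=2))
E
```

```text
17.475 [0.46324473 0.18202989 0.45065734] [ 0.34360258 -0.29195297  0.29507886]
scene pan [0.4557 0.188  0.0726] 0.79
scene pan_eye [0.4654 0.1813 0.1489] 0.92
scene pan_grip [0.463  0.1791 0.1689] 0.93
wrist pan [0.4618 0.1836 0.0706] 0.92
wrist pan_eye [0.4596 0.1765 0.15  ] 0.94
wrist pan_grip [0.469  0.1805 0.1731] 0.66
```

View pics/s7.png

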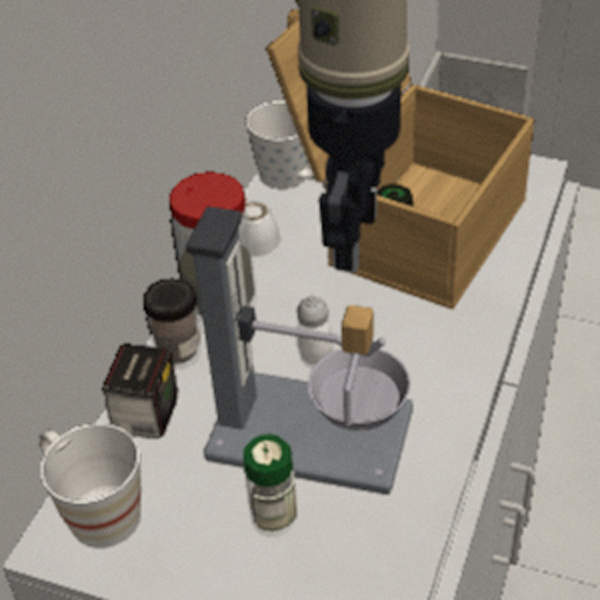

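The crop shows the pan hanging on the hook clear of the gripper, the shaker and jar still standing, and the lid open.

```bash
python3 - <<'E'
from h import *
q=down(-9.5)
rows([([.50,.1,.54],q),([.60,-.12,.54],q),([.655,-.198,.54],q)])
E
```

```text
[-0.001 -0.001  0.25 ] [-0.0304 -0.0849 -0.0938]
[-0.001 -0.001  0.25 ] [-0.1115 -0.3125 -0.0938]
[-0.001 -0.001  0.25 ] [-0.1598 -0.3949 -0.0938]
```

Call:
move_arm --plan '[0,0,0,0,0,-0.06,0.06,0,0,0.1,-0.03,-0.05,-0.09,0.06,0,0,0.2,-0.05,-0.1,-0.09,0.06,0,0,0.25,-0.07,-0.16,-0.09,0.06,0,0,0.25,-0.09,-0.22,-0.09,0.06,0,0,0.25,-0.105,-0.27,-0.09,0.06,0,0,0.25,-0.115,-0.32,-0.09,0.06,0,0,0.25,-0.14,-0.36,-0.09,0.06,0,0,0.25,-0.16,-0.395,-0.09,0.06,0,0,0.25,-0.16,-0.395,-0.09,0.06,0,0,0.25,-0.16,-0.395,-0.09,0.06,0,0,0.25,-0.16,-0.395,-0.09,0.06]'

```text
clock: 19.38
position: [0.6551, -0.197, 0.5374]
ee_rot: [0.082, 0.997, 0.0, 0.0]
ft_force: [-0.6, -0.7, 0.3]
grip_width: 0.705
grasp_force: 0.0
```

Call:
move_arm --plan '[0,0,0,0,0,0,0.06,0,0,0,0,0,0,0.06,0,0,0,0,0,0,0.06,0,0,0,0,0,0,0.06,0,0,0,0,0,0,0.06,0,0,0,0,0,0,0.06,0,0,0,0,0,0,0.06,0,0,0,0,0,0,0.06,0,0,0,0,0,0,0.06,0,0,0,0,0,0,0.06,0,0,0,0,0,0,0.06,0,0,0,0,0,0,0.06]'

```text
clock: 20.88
position: [0.6552, -0.1982, 0.5369]
ee_rot: [0.083, 0.997, 0.0, 0.0]
ft_force: [0.7, 0.5, -0.2]
grip_width: 0.7
grasp_force: 0.0
```

```bash
python3 - <<'E'
from h import *
o=manip.get_obs(); print(o["clock"],o["position"],o["ft_force"])
for n in ("top","scene","scene"):
  p,C=shot(n)
  for l in("lid_knob","pan_eye","pan"):
    for d in manip.tip_of(p,l)[:1]: print(n,l,w(C,d["position"]).round(4),round(d["conf"],2))
rows([([.656,-.198,.417],down(-9.5))])
E
```

```text
20.875 [ 0.65522476 -0.19816446  0.53692207] [ 0.67044001  0.49067919 -0.15271732]
top lid_knob [ 0.659  -0.1933  0.2585] 0.75
top pan_eye [0.4634 0.1828 0.1474] 0.68
top pan [0.4631 0.1839 0.0747] 0.87
scene lid_knob [ 0.661  -0.1965  0.259 ] 0.76
scene pan_eye [0.4676 0.181  0.1494] 0.9
scene pan [0.4597 0.1855 0.0725] 0.62
scene lid_knob [ 0.656  -0.2006  0.2615] 0.8
scene pan_eye [0.4649 0.18   0.151 ] 0.93
scene pan [0.4581 0.1881 0.0719] 0.97
[ 0. -0. -0.] [-0.0007  0.0003  0.1199]
```

```bash
python3 - <<'E'
from h import *
F=[]
for i in range(8): F.append(shot("scene")[0]["color"][200:340,230:370].astype(float))
b=[cv2.GaussianBlur(f,(0,0),2) for f in F]
for i in range(1,8): print(i,abs(b[i]-b[0]).max().round(1),abs(b[i]-b[0]).mean().round(2))
E
```

```text
1 1.6 0.3
2 2.5 0.31
3 1.8 0.3
4 1.8 0.3
5 2.2 0.29
6 1.7 0.29
7 1.8 0.29
```

Call:
move_arm --plan '[0,0,0,-0.001,0,0,0.06,0,0,0,-0.001,0,0,0.06,0,0,0,-0.001,0,0,0.06,0,0,0,-0.001,0,0,0.06,0,0,0,-0.001,0,0,0.06,0,0,0,-0.001,0,0,0.06,0,0,0,-0.001,0,0.04,0.06,0,0,0,-0.001,0,0.08,0.06,0,0,0,-0.001,0,0.11,0.06,0,0,0,-0.001,0,0.12,0.06,0,0,0,-0.001,0,0.12,0.06,0,0,0,-0.001,0,0.12,0.06]'

```text
clock: 23.38
position: [0.6564, -0.1986, 0.4186]
ee_rot: [0.083, 0.997, -0.0, 0.001]
ft_force: [0.8, -1.2, -0.5]
grip_width: 0.701
grasp_force: 0.0
```

```bash
python3 - <<'E'
from h import *
F=[]
for i in range(8): F.append(shot("scene")[0]["color"][200:340,230:370].astype(float))
b=[cv2.GaussianBlur(f,(0,0),2) for f in F]
for i in range(1,8): print(i,abs(b[i]-b[0]).max().round(1),abs(b[i]-b[0]).mean().round(2))
E
```

```text
1 2.0 0.3
2 1.7 0.3
3 1.7 0.3
4 2.2 0.3
5 2.1 0.3
6 1.8 0.3
7 1.9 0.3
```

Call:
move_arm --plan '[0,0,0,0,0,0,0.02,0,0,0,0,0,0,0.02,0,0,0,0,0,0,0.02,0,0,0,0,0,0,0.02]' --squeeze 25

```text
clock: 24.28
position: [0.6562, -0.1983, 0.417]
ee_rot: [0.083, 0.997, 0.0, 0.0]
ft_force: [-1.1, -0.5, 1.0]
grip_width: 0.339
grasp_force: 24.9
```

```bash
python3 - <<'E'
from h import *
u=np.array([np.cos(np.radians(9.5)),-np.sin(np.radians(9.5)),0])
h=np.array([.5694,-.1842,0]); q=down(-9.5)
for th in [1.9]+np.arange(1.8,-.01,-.15).tolist():
    kx=-.15*np.cos(th)+.0425*np.sin(th); kz=.15*np.sin(th)+.0425*np.cos(th)
    P=h+u*kx; P[2]=.3316+kz-.0425; print(round(th,2),end=' '); rows([(P,q)])
E
```

```text
1.9 [0. 0. 0.] [-0.0008 -0.0004 -0.0003]
1.8 [0. 0. 0.] [ 0.0125 -0.0004 -0.0085]
1.65 [0. 0. 0.] [ 0.0337 -0.0004 -0.0183]
1.5 [0. 0. 0.] [ 0.0562 -0.0004 -0.0247]
1.35 [0. 0. 0.] [ 0.0793 -0.0004 -0.0278]
1.2 [0. 0. 0.] [ 0.1027 -0.0004 -0.0273]
1.05 [0. 0. 0.] [ 0.1257 -0.0004 -0.0234]
0.9 [0. 0. 0.] [ 0.1479 -0.0004 -0.016 ]
0.75 [0. 0. 0.] [ 0.1687 -0.0004 -0.0054]
0.6 [0. 0. 0.] [ 0.1877 -0.0004  0.0081]
0.45 [0. 0. 0.] [ 0.2045 -0.0004  0.0244]
0.3 [0. 0. 0.] [ 0.2187 -0.0004  0.043 ]
0.15 [0. 0. 0.] [ 0.2299 -0.0004  0.0635]
0.0 [0. 0. 0.] [ 0.238  -0.0004  0.0854]
```

Call:
move_arm --plan '[0,0,0,0.0125,0,-0.0085,0.02,0,0,0,0.0337,0,-0.0183,0.02,0,0,0,0.0562,0,-0.0247,0.02,0,0,0,0.0793,0,-0.0278,0.02,0,0,0,0.1027,0,-0.0273,0.02,0,0,0,0.1257,0,-0.0234,0.02,0,0,0,0.1479,0,-0.016,0.02,0,0,0,0.1687,0,-0.0054,0.02,0,0,0,0.1877,0,0.0081,0.02,0,0,0,0.2045,0,0.0244,0.02,0,0,0,0.2187,0,0.043,0.02]'

```text
clock: 25.65
position: [0.4393, -0.1624, 0.374]
ee_rot: [0.083, 0.997, 0.001, 0.0]
ft_force: [0.0, -0.5, 2.4]
grip_width: 0.341
grasp_force: 30.8
```

Call:
move_arm --plan '[0,0,0,0.006,0,0.01,0.02,0,0,0,0.011,0,0.02,0.02,0,0,0,0.0155,0,0.031,0.02,0,0,0,0.0185,0,0.04,0.02,0,0,0,0.019,0,0.0415,0.02,0,0,0,0.019,0,0.0415,0.02,0,0,0,0.019,0,0.0415,0.06,0,0,0,0.019,0,0.0415,0.06,0,0,0,0.019,0,0.0415,0.06,0,0,0,0.019,0,0,0.06,0,0,0,0.019,0,-0.06,0.06,0,0,0,0.019,0,-0.1,0.06]'

```text
clock: 27.15
position: [0.4217, -0.1593, 0.4766]
ee_rot: [0.083, 0.997, 0.0, 0.001]
ft_force: [0.4, -0.6, -1.2]
grip_width: 0.707
grasp_force: 0.0
```

Call:
move_arm --plan '[0,0,0,0,0,0,0.06,0,0,0,0,0,0,0.06,0,0,0,0,0,0,0.06,0,0,0,0,0,0,0.06,0,0,0,0,0,0,0.06,0,0,0,0,0,0,0.06]'

```text
clock: 27.9
position: [0.4218, -0.1591, 0.4738]
ee_rot: [0.083, 0.997, 0.0, -0.0]
ft_force: [0.4, -0.7, -0.9]
grip_width: 0.7
grasp_force: 0.0
```

```bash
python3 - <<'E'
from h import *
o=manip.get_obs(); print(o["clock"],o["position"],o["ft_force"],o["grip_width"])
p,C=shot("scene"); cv2.imwrite("pics/s8.png",p["color"][:,:,::-1])
for l in("lid_knob","pan_eye","pan","shaker","spice_jar"):
    for d in manip.tip_of(p,l)[:1]: print(l,w(C,d["position"]).round(4),round(d["conf"],2))
E
```

```text
27.9 [ 0.42176827 -0.15911403  0.47376875] [ 0.43683367 -0.69132651 -0.91901078] 0.7003021665374022
lid_knob [ 0.423  -0.1581  0.1746] 0.58
pan_eye [0.4648 0.1803 0.1505] 0.63
pan [0.4589 0.1842 0.0696] 0.72
spice_jar [ 0.5186  0.3023 -0.0008] 0.82
```

View pics/s8.png

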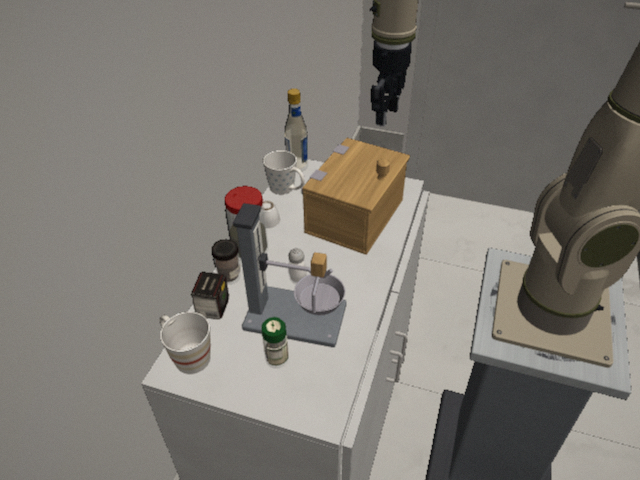

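The final view shows the lid shut with its knob at (383,168), the pan hanging at (319,290), the shaker at (297,262) and spice jar at (275,340) still standing, and the gripper clear of everything.

```bash
python3 -c "
from workcell import manip
print(manip.hand_in())"
```

```text
the job is handed in; nothing more can be done
None
```

The pan hangs still on the scale's hook, the box was shut only after the bobbing stopped, the shaker and spice jar still stand where they were, the jar stayed in the box untouched, and the job was handed in at about 28 s; no verdict came back.

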